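Get the garlic press out from behind the jar and the onion keeper

ROBOT

A 7-joint arm with a two-finger parallel gripper is mounted at the origin on the work surface. World frame = base frame: x ahead of the robot, y to its left, z up, the work surface at z = 0. Lengths are in m, angles in rad, forces in N, time in s.
With the tool pointing down it reaches from about 0.425 to 0.95 m from the base axis. Payload 4.7 kg.
Tool frame: the origin (TCP) lies between the finger pads; the fingertips stand 22 mm ahead of it and the grasp point (between the pads) lies 3 mm ahead of it; z points along the fingers, y is the line along which they close (so a half turn about z gives the same grasp; the last joint's range is limited). The gripper opens to 87 mm and grips with 3 to 60 N. Pads are 19 mm wide; open, the fingers measure 117 mm over their backs; the gripper's body (75 mm by 190 mm) begins 51 mm behind the grasp point.
Start: joints at [1.093, 0.469, -0.049, 1.532, 0.024, 1.141, -0.082], TCP at [0.293, -0.608, 0.245] pointing down, gripper open.
Joint ranges: [-2.59, 2.59], [-0.33, 1.99], [-1.39, 1.29], [0.1, 2.45], [-1.04, 4.18], [0.21, 1.99], [-2.66, 2.66]. Speed limits (rad/s): [2.57, 2.57, 3.14, 3.14, 3.14, 3.14, 3.14].

INTERFACE

Orientations are given as a unit quaternion [w, x, y, z].
In Python, from cell import status, cams, job, spotter gives the robot as it stands.
- The arm moves only by the tool arm_command, never from a script. Its argument "series" is a list of rows, each a list of 5 numbers: the shift along the world's x, y, z in mm, then the turn about the world's z in degrees, then the closure in counts, from 0 (fully open) to 255 (shut). In form: [[dx, dy, dz, roll, fingers], ...]. A call has 1 to 12 rows; each row is the pose to reach, as a shift and turn from the pose commanded when the call began; what a row does not reach only later rows make up. A row lasts 1/8 s, in which the tool goes at most 62.5 mm and 10.7 degrees, less where a joint would pass 70% of its speed; a pose out of reach is approached as far as the arm can. A call with a gripper value outside its range is refused whole. The fingers move at their own pace and stop on an object; "force" is the grip in N (left out, the last holds). Time passes only in rows, so rows that repeat a pose let the fingers close. It gives the time, the measured TCP pose, the force, the opening and the grip force at its end, in the units of the state.
- status.state(): the state, without advancing time (a new reading comes with each control period).
- cams.read_camera(name): name is "side" or "top"; returns a dict with "image" (384x512x3 uint8, red, green, blue), "depth" (384x512 float32, m along the optical axis (not along the pixel's ray), 0 where there is no reading), "K" (3x3 intrinsics, pixels), "rvec" (rotation vector, rad) and "tvec" (3), from world to camera coordinates, as OpenCV has them. Camera axes: x right, y down, z forward; pixel columns grow to the right and rows downward; lengths in m; the calibration is good to about 2 mm. A picture is of the moment at which its call begins.
- job.finish_job(): hands the job in; it is judged then, once.
Trained networks look in the newest picture that a camera, given by its name, has taken for a name from the list of things; names that differ only in an ending like _2 or _b are one class to them, and where a whole thing is asked for, a point or a joint stands for the part that bears it (a point fixed in the world has none). Each returns a list of dicts, best first, with "score" (0 to 1); they miss things now and then, are a little off and sometimes report something else, mostly with a low value. They report only what shows in the picture. A call takes as long as a camera call. They do not tell look-alikes from the thing itself.
- spotter.boxes_of(camera, label): "pixel" ([column, row] in pixels, amid what is visible of it).
The state is a dict: "t": time; "joint_pos": joint angles; "joint_vel": joint speeds; "effort": joint torques, N m; "tool_pos": TCP position; "ee_rot": TCP orientation; "wrist_force": force on the tool from outside, world axes, zero at the start; "wrist_torque": the same for the moment, N m; "finger_gap": finger opening in m; "finger_force": force on a finger pad.
Only numpy, scipy, OpenCV 4.12 (cv2) and the standard library are available. Lean on these libraries where they do the work, as an engineer would, in place of code of your own. Each camera call takes 0.05 s, during which the arm holds its last target. There are 200 camera calls.

TASK

Get the garlic press out from behind the things on the grey tiers: first move both the small jar and the onion keeper over to the low empty grey tray at the side, then lay the press flat on the middle of the wooden board, centred and along its length. Then put the jar and the onion keeper back on the tiers, upright, each exactly where it stood at the start. Drop nothing, keep the jar and the keeper upright throughout, and leave the blue lids, the tin can and the oil bottle alone.

Things in the scene. Friction and masses are not known exactly. Their poses are not given: they have to be found in the camera images.
- tier: Grey plastic stacking tiers, fixed: two flat trays one above the other, 220 mm deep (x) by 280 mm wide (y). The jar, the keeper and the press stand on the upper tray, whose floor is 50 mm above the origin; a lip 5 mm thick rises 8 mm above that floor all round. Origin: centre of the underside, on the cupboard floor. Own +x points away from the robot (the back), z up.
- side_tray: Low empty grey plastic tray, fixed: 240 mm (x) by 160 mm (y), its floor 6 mm above the origin, with a lip 5 mm thick rising 8 mm above the floor all round. Origin: centre of the underside. x along its length, z up. It lies on one side of the tiers, left or right by chance.
- board: Wooden chopping board, fixed, lying flat: 240 mm (x) by 160 mm (y) by 14 mm thick. Origin: centre of the underside (its top is 14 mm higher). x along its length, z up. It lies on the other side of the tiers.
- jar: Small closed glass jar with a steel screw lid, upright and round, 54 mm in diameter, 85 mm tall, about 0.22 kg. Origin: centre of its underside, z up. It stands in the front row of the tiers, left or right by chance.
- keeper: Empty red plastic onion keeper, onion-shaped and round: flat foot 68 mm in diameter, widest 93 mm at 34 mm height, narrowing to a round stem about 25 mm in diameter that runs from 70 mm up to its top at 105 mm (lift it by the stem). About 0.1 kg. Origin: centre of its underside, z up. It stands in the front row of the tiers beside the jar.
- press: Stainless steel garlic press, closed, lying flat behind the jar and the keeper: 160 mm long along its own x. From x = -80 to +45 mm two handle bars side by side, together 28 mm wide (y) and 16 mm high; from x = +38 to +80 mm the head, 34 mm wide and 20 mm high. About 0.2 kg; balances near x = +15 mm. Origin: underside, at the middle of its length and width; z up. At the start its length runs roughly along the tiers' y.
- lid_a: One of two matching round blue plastic lids lying side by side on the cupboard floor beyond the tiers; 90 mm in diameter, 12 mm high; loose, not to be disturbed. Origin: centre of its underside.
- lid_b: The other blue lid, the same; not to be disturbed.
- can: Tin can with a paper label, 72 mm in diameter, 100 mm tall, standing on the cupboard floor beyond the tray or the board; loose, not to be disturbed. Origin: centre of its underside.
- oil: Amber oil bottle, 60 mm in diameter, 180 mm tall, standing on the cupboard floor beyond the tray or the board; loose, not to be disturbed. Origin: centre of its underside.
Things that resemble listed ones, but are neither listed nor needed, are in the scene too. There is more than one size of the press; the job needs the smaller.

How it is judged:
By the outcome, as a careful person would: the job done as asked, in the order asked, and still so for the second after the job is handed in, with the robot touching nothing.
It also fails if it takes over 144 s, if anything falls off the work surface, if the arm or the gripper's body presses on something with over 40 N, if the wrist force passes 120 N, or if a joint passes its speed limit or range.

## Working session

There is one attempt and no reset: what is moved stays moved. The work goes in short steps, Python scripts to look and compute and a tool call to move; the robot and the scene stay as the last step left them, time stands still between calls to the robot, and variables do not carry over. Pictures are saved under pics/ and viewed, at most 14 in all, crops included, and the job is handed in when it is done.

Besides the shell and the picture viewer there is one more tool, called after "Request:" by a JSON object that holds its "api" and its "payload", one argument or row to a line. arm_command: Moves the arm, as the interface text tells. Its arguments: {"type":"object","properties":{"series":{"type":"array","items":{"type":"array","items":{"type":"number"}}},"force":{"type":"number"}},"required":["series"]}

```bash
mkdir -p pics; ls; cat > h.py <<'E'
import numpy as np, cv2, pickle
from cell import status, cams, job, spotter
def grab(n):
    d=cams.read_camera(n); R=cv2.Rodrigues(np.array(d["rvec"],float))[0]; t=np.array(d["tvec"],float).ravel(); K=np.array(d["K"])
    D=d["depth"]; v,u=np.mgrid[:D.shape[0],:D.shape[1]]
    c=np.stack([(u-K[0,2])/K[0,0]*D,(v-K[1,2])/K[1,1]*D,D],-1)
    P=(c-t)@R; P[D<=0]=np.nan
    return d["image"],P,(K,R,t)
def save(n,im,s=1):
    cv2.imwrite("pics/"+n,cv2.resize(im[...,::-1],None,fx=s,fy=s,interpolation=cv2.INTER_CUBIC))
E
python3 - <<'E'
from h import *
ims=[]
for n in("top","side"):
    im,P,C=grab(n); save(n+"0.png",im,1.5); pickle.dump((im,P,C),open(n+"0.pkl","wb"))
    print(n,"cam at",(-C[1].T@C[2]).round(3))
    for l in("tier","side_tray","board","jar","keeper","press","lid_a","can","oil"):
        for b in spotter.boxes_of(n,l):
            u,v=map(int,np.round(b["pixel"])); print(l,round(b["score"],2),u,v,P[v,u].round(3))
E
```

```text
pics
top cam at [0.349 0.02  1.446]
tier 0.66 266 169 [ 0.567 -0.043  0.058]
side_tray 0.65 136 189 [0.512 0.345 0.006]
board 0.87 365 200 [ 0.482 -0.343  0.011]
jar 0.55 279 178 [ 0.53  -0.075  0.137]
jar 0.46 340 113 [ 0.715 -0.247  0.133]
keeper 0.77 241 180 [0.521 0.029 0.152]
press 0.69 264 153 [ 0.613 -0.037  0.063]
press 0.6 344 290 [ 0.216 -0.273  0.018]
lid_a 0.81 271 102 [ 0.783 -0.061  0.008]
lid_a 0.65 234 99 [0.789 0.053 0.015]
can 0.61 154 115 [0.714 0.279 0.101]
oil 0.63 340 114 [ 0.71  -0.246  0.14 ]
side cam at [0.011 0.834 0.875]
tier 0.64 247 213 [0.511 0.069 0.071]
tier 0.56 191 291 [0.512 0.349 0.008]
side_tray 0.6 191 289 [0.516 0.344 0.007]
board 0.82 314 169 [ 0.463 -0.321  0.014]
jar 0.94 262 180 [ 0.534 -0.059  0.104]
keeper 0.95 249 200 [0.512 0.055 0.111]
press 0.79 374 192 [ 0.225 -0.291  0.021]
press 0.78 238 186 [ 0.614 -0.038  0.062]
lid_a 0.89 203 180 [ 0.776 -0.056  0.014]
lid_a 0.63 184 198 [0.769 0.06  0.016]
can 0.85 146 237 [0.693 0.308 0.081]
oil 0.75 246 147 [ 0.701 -0.228  0.084]
oil 0.49 192 291 [0.511 0.347 0.006]
```

View pics/top0.png

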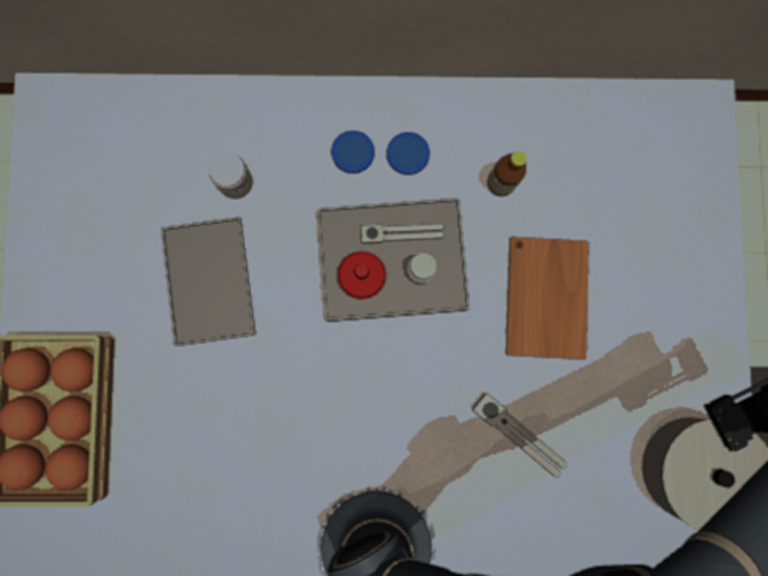

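View pics/side0.png

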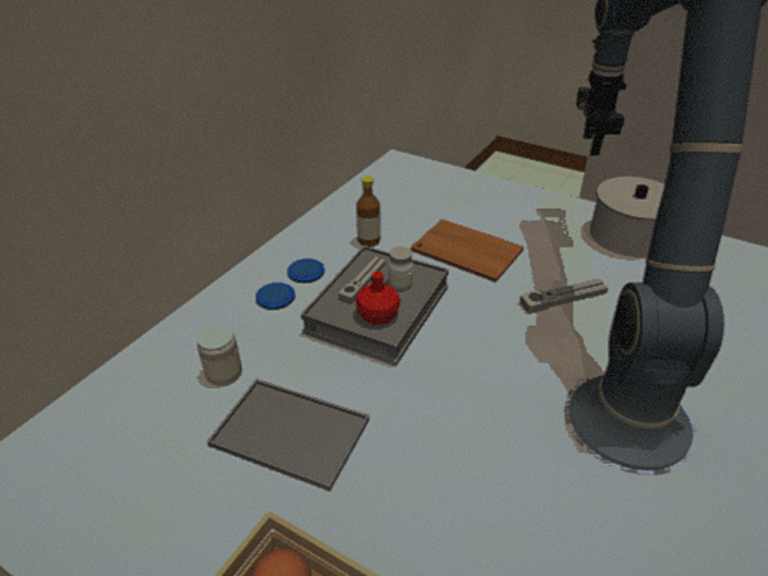

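```bash
python3 - <<'E'
from h import *
im,P,C=pickle.load(open("top0.pkl","rb"))
ims,Ps,Cs=pickle.load(open("side0.pkl","rb"))
def box(P,x0,x1,y0,y1,z0,z1): return (P[...,0]>x0)&(P[...,0]<x1)&(P[...,1]>y0)&(P[...,1]<y1)&(P[...,2]>z0)&(P[...,2]<z1)
def rect(n,m,P,area=None):
    p=P[m][:,:2].astype(np.float32); r=cv2.minAreaRect(p); print(n,len(p),"c",np.round(r[0],4),"sz",np.round(r[1],3),"ang",round(r[2],1),"mean",p.mean(0).round(4),"z",np.median(P[m][:,2]).round(4))
for n,Q in(("top",P),("side",Ps)):
    print(n)
    rect("board",box(Q,.33,.62,-.5,-.2,.007,.03),Q)
    rect("tray",box(Q,.33,.66,.2,.5,.002,.03),Q)
    rect("tier",box(Q,.4,.72,-.2,.17,.04,.0595),Q)
    rect("jar",box(Q,.45,.6,-.12,-.015,.125,.2),Q)
    rect("stem",box(Q,.45,.6,-.01,.1,.145,.2),Q)
    rect("keeperall",box(Q,.42,.6,-.018,.12,.07,.13),Q)
    rect("press",box(Q,.575,.68,-.16,.15,.0605,.085),Q)
    rect("press2",box(Q,.1,.33,-.45,-.1,.01,.03),Q)
save("crop0.png",np.hstack([im[130:220,190:310],ims[140:230,200:320]]),3.3)
E
```

```text
top
board 4233 c [ 0.4757 -0.3493] sz [0.287 0.291] ang 0.4 mean [ 0.486  -0.3405] z 0.014
tray 6121 c [0.4952 0.3498] sz [0.329 0.3  ] ang 0.1 mean [0.5043 0.3459] z 0.0056
tier 5323 c [ 0.5585 -0.0295] sz [0.221 0.281] ang 4.7 mean [ 0.5588 -0.0339] z 0.0506
jar 240 c [ 0.5326 -0.0822] sz [0.047 0.045] ang 89.8 mean [ 0.5328 -0.0824] z 0.1348
stem 63 c [0.5205 0.0306] sz [0.022 0.022] ang 37.2 mean [0.5208 0.0305] z 0.1546
keeperall 788 c [0.5383 0.0305] sz [0.089 0.125] ang 88.1 mean [0.5215 0.0296] z 0.1063
press 555 c [ 0.6284 -0.0218] sz [0.077 0.275] ang 4.6 mean [ 0.6116 -0.0376] z 0.0673
press2 868 c [ 0.2228 -0.2669] sz [0.254 0.105] ang 70.4 mean [ 0.2199 -0.2744] z 0.0221
side
board 1627 c [ 0.4855 -0.3549] sz [0.195 0.241] ang 87.2 mean [ 0.4811 -0.336 ] z 0.0147
tray 5296 c [0.495 0.35 ] sz [0.33 0.3 ] ang 0.0 mean [0.5096 0.3406] z 0.0061
tier 2577 c [ 0.5576 -0.0322] sz [0.223 0.29 ] ang 4.8 mean [ 0.5494 -0.0075] z 0.051
jar 135 c [ 0.533  -0.0833] sz [0.047 0.048] ang 57.3 mean [ 0.5296 -0.0802] z 0.1349
stem 52 c [0.5186 0.0307] sz [0.023 0.021] ang 88.6 mean [0.5186 0.0326] z 0.1545
keeperall 601 c [0.5388 0.0331] sz [0.083 0.131] ang 82.4 mean [0.5121 0.0459] z 0.102
press 295 c [ 0.626  -0.0228] sz [0.075 0.275] ang 4.3 mean [ 0.6067 -0.0352] z 0.0668
press2 572 c [ 0.2154 -0.281 ] sz [0.212 0.049] ang 51.1 mean [ 0.2185 -0.2693] z 0.0214
```

View pics/crop0.png

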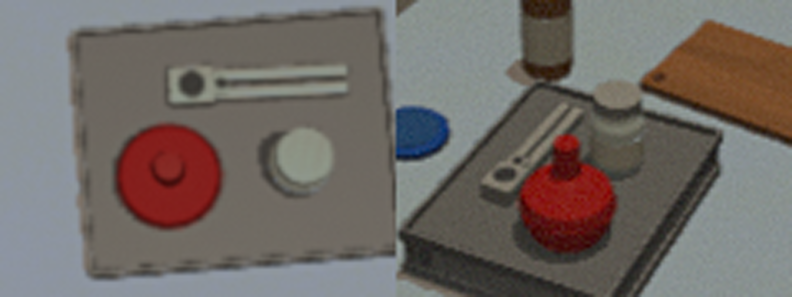

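The candidates for the press are the one on the tiers at top (264,153), about 160 mm long with its head to the left, and a larger one on the table at (344,290), about 210 mm long. I choose the one on the tiers, and the crop confirms it lies behind the keeper and jar. The jar is at (279,178). The similar white can at (154,115) stays put, the keeper is at (241,180), the tray is on the left and the board on the right.

```bash
python3 - <<'E'
from h import *
from scipy.spatial.transform import Rotation as Ro
im,P,C=pickle.load(open("top0.pkl","rb"))
def comp(m,seed):
    n,l,_,_=cv2.connectedComponentsWithStats(m.astype(np.uint8),connectivity=4); return l==l[seed[1],seed[0]] if m[seed[1],seed[0]] else None
def rep(n,m,z):
    K,R,t=C; v,u=np.nonzero(m); r=np.stack([(u-K[0,2])/K[0,0],(v-K[1,2])/K[1,1],u*0+1.],-1)@R; o=-R.T@t
    p=(o+r*((z-o[2])/r[:,2])[:,None])[:,:2].astype(np.float32); q=cv2.minAreaRect(p); print(n,len(p),np.round(q[0],4),np.round(q[1],3),round(q[2],2),"mean",p.mean(0).round(4)); return p
rgb=im.astype(int)
op=lambda m:cv2.morphologyEx(m.astype(np.uint8),cv2.MORPH_OPEN,np.ones((3,3)))>0
br=op(rgb[...,0]-rgb[...,2]>35); b=comp(br,(365,200)); rep("board",b,.014)
tr=op(rgb.sum(-1)<360); t_=comp(tr,(136,189)); rep("tray",t_,.014)
ti=comp(tr,(266,169)); 
if ti is not None: rep("tier",ti,.058)
br=rgb.sum(-1)>390; w=np.zeros_like(br); w[140:166,236:300]=1
for th in(330,370,400):
    m=(rgb.sum(-1)>th)&w; c=cv2.connectedComponentsWithStats(m.astype(np.uint8)); i=1+np.argmax(c[2][1:,4]); rep("press%d"%th,c[1]==i,.068)
s=status.state(); print(s["tool_pos"],Ro.from_quat(np.roll(s["ee_rot"],-1)).as_matrix().round(3),s["finger_gap"])
E
```

```text
board 4124 [ 0.4876 -0.3416] [0.158 0.237] 87.11 mean [ 0.4866 -0.3413]
tray 4371 [0.518 0.336] [0.242 0.162] 8.37 mean [0.5164 0.3359]
tier 6731 [ 0.5564 -0.0291] [0.225 0.282] 4.77 mean [ 0.5522 -0.0252]
press330 356 [ 0.6075 -0.0481] [0.03  0.157] 1.54 mean [ 0.6079 -0.0472]
press370 247 [ 0.6064 -0.06  ] [0.029 0.128] 0.35 mean [ 0.6087 -0.0599]
press400 68 [ 0.6007 -0.073 ] [0.006 0.102] 3.75 mean [ 0.6009 -0.0734]
[ 0.29292126 -0.60813992  0.24457971] [[ 0.901  0.434  0.   ]
 [ 0.434 -0.901 -0.   ]
 [ 0.     0.    -1.   ]] 0.08715752076095185
```

Request:
{"api": "arm_command", "payload": {
  "series": [
    [20, 44, 0, 5, 0],
    [40, 88, 0, 11, 0],
    [60, 131, 0, 16, 0],
    [80, 175, 0, 22, 0],
    [100, 219, 0, 27, 0],
    [120, 263, 0, 32, 0],
    [140, 307, 0, 38, 0],
    [160, 350, 0, 43, 0],
    [180, 394, 0, 49, 0],
    [200, 438, 0, 54, 0],
    [220, 482, 0, 60, 0],
    [240, 526, 0, 64.3, 0]
  ],
  "force": 15
}}

```text
t: 2.5
tool_pos: [0.5335, -0.0809, 0.2449]
ee_rot: [0.0, 0.706, 0.708, 0.0]
wrist_force: [-0.4, -0.7, 0.3]
finger_gap: 0.0875
finger_force: 0.0
```

Request:
{"api": "arm_command", "payload": {
  "series": [
    [0, 0, 0, 0, 0],
    [0, 0, 0, 0, 0],
    [0, 0, 0, 0, 0]
  ]
}}

```text
t: 2.88
tool_pos: [0.5325, -0.0838, 0.2445]
ee_rot: [0.0, 0.708, 0.706, -0.0]
wrist_force: [0.4, 0.4, -0.4]
finger_gap: 0.087
finger_force: 0.0
```

Request:
{"api": "arm_command", "payload": {
  "series": [
    [0, 0, -25, 0, 0],
    [0, 0, -50, 0, 0],
    [0, 0, -75, 0, 0],
    [0, 0, -100, 0, 0],
    [0, 0, -120, 0, 0],
    [0, 0, -135, 0, 0],
    [0, 0, -142, 0, 0],
    [0, 0, -142, 0, 0],
    [0, 0, -142, 0, 60]
  ],
  "force": 15
}}

```text
t: 4.0
tool_pos: [0.5335, -0.0822, 0.1032]
ee_rot: [0.001, 0.707, 0.707, 0.0]
wrist_force: [-0.3, 0.7, 0.2]
finger_gap: 0.0825
finger_force: 0.0
```

```bash
python3 - <<'E'
from h import *
im,P,C=grab("side"); save("s1.png",im[130:290,170:350],4)
s=status.state(); print(s["tool_pos"],s["finger_gap"],s["wrist_force"])
E
```

```text
[ 0.53346104 -0.08217816  0.10330819] 0.07940328450230372 [-0.97657404  1.08182239  0.0976041 ]
```

View pics/s1.png

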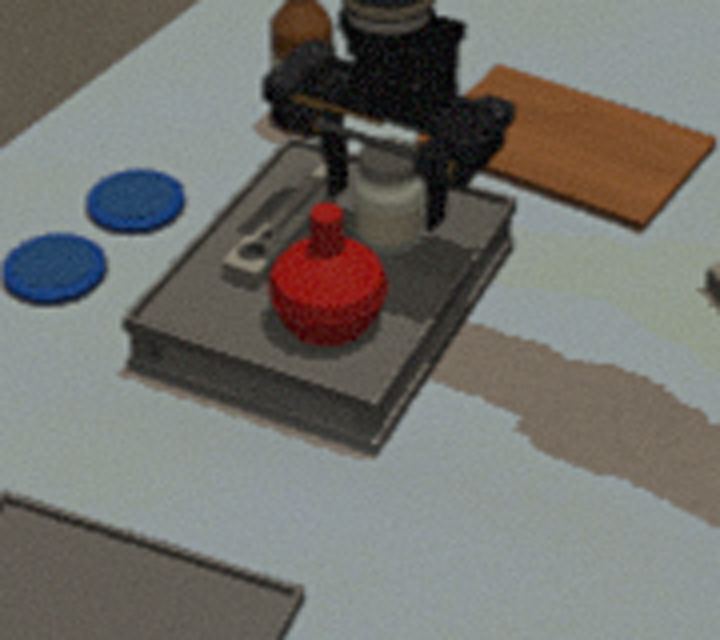

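The jar (about (390,205) in the crop) stands between the two fingers at (335,160) and (440,190), and the tips clear the press and the keeper. I'll close.

Request:
{"api": "arm_command", "payload": {
  "series": [
    [0, 0, 0, 0, 80],
    [0, 0, 0, 0, 120],
    [0, 0, 0, 0, 160],
    [0, 0, 0, 0, 160],
    [0, 0, 0, 0, 160],
    [0, 0, 0, 0, 160],
    [0, 0, 0, 0, 160],
    [0, 0, 0, 0, 160]
  ],
  "force": 15
}}

```text
t: 5.05
tool_pos: [0.5329, -0.0822, 0.1027]
ee_rot: [0.0, 0.707, 0.707, -0.0]
wrist_force: [-2.1, 0.5, 4.6]
finger_gap: 0.0532
finger_force: 15.0
```

Request:
{"api": "arm_command", "payload": {
  "series": [
    [0, 0, 10, 0, 160],
    [0, 0, 30, 0, 160],
    [0, 0, 55, 0, 160],
    [0, 0, 80, 0, 160],
    [0, 0, 105, 0, 160],
    [0, 0, 125, 0, 160],
    [0, 0, 132, 0, 160],
    [0, 10, 132, 0, 160],
    [3, 30, 132, 0, 160],
    [7, 60, 132, 0, 160],
    [11, 95, 132, 0, 160],
    [15, 130, 132, 0, 160]
  ]
}}

```text
t: 6.55
tool_pos: [0.5472, 0.0496, 0.2333]
ee_rot: [-0.001, 0.707, 0.707, -0.001]
wrist_force: [0.3, 0.2, -0.7]
finger_gap: 0.053
finger_force: 15.0
```

Request:
{"api": "arm_command", "payload": {
  "series": [
    [4, 35, 0, 0, 160],
    [8, 70, 0, 0, 160],
    [12, 105, 0, 0, 160],
    [16, 140, 0, 0, 160],
    [20, 175, 0, 0, 160],
    [24, 210, 0, 0, 160],
    [28, 245, 0, 0, 160],
    [31, 270, 0, 0, 160],
    [33, 288, 0, 0, 160],
    [34, 298, 0, 0, 160],
    [34, 298, 0, 0, 160]
  ]
}}

```text
t: 7.92
tool_pos: [0.5816, 0.3461, 0.2341]
ee_rot: [-0.0, 0.707, 0.707, -0.0]
wrist_force: [-0.6, -0.2, -2.3]
finger_gap: 0.0535
finger_force: 15.0
```

Request:
{"api": "arm_command", "payload": {
  "series": [
    [0, 0, -25, 0, 160],
    [0, 0, -50, 0, 160],
    [0, 0, -75, 0, 160],
    [0, 0, -100, 0, 160],
    [0, 0, -125, 0, 160],
    [0, 0, -145, 0, 160],
    [0, 0, -160, 0, 160],
    [0, 0, -168, 0, 160],
    [0, 0, -172, 0, 160],
    [0, 0, -172, 0, 160]
  ]
}}

```text
t: 9.18
tool_pos: [0.5821, 0.3461, 0.0628]
ee_rot: [0.0, 0.707, 0.707, 0.0]
wrist_force: [-0.5, 0.7, -2.4]
finger_gap: 0.0531
finger_force: 15.0
```

Request:
{"api": "arm_command", "payload": {
  "series": [
    [0, 0, -1, 0, 160],
    [0, 0, -2, 0, 160],
    [0, 0, -3, 0, 160],
    [0, 0, -3.5, 0, 160],
    [0, 0, -3.5, 0, 160]
  ]
}}

```text
t: 9.8
tool_pos: [0.5819, 0.3458, 0.059]
ee_rot: [0.0, 0.707, 0.707, -0.0]
wrist_force: [0.5, -0.2, -2.5]
finger_gap: 0.0532
finger_force: 15.0
```

Request:
{"api": "arm_command", "payload": {
  "series": [
    [0, 0, -0.5, 0, 160],
    [0, 0, -1, 0, 160],
    [0, 0, -1, 0, 160]
  ]
}}

```text
t: 10.18
tool_pos: [0.582, 0.3459, 0.0588]
ee_rot: [0.0, 0.707, 0.707, 0.0]
wrist_force: [-1.8, -2.1, 4.8]
finger_gap: 0.053
finger_force: 15.0
```

Request:
{"api": "arm_command", "payload": {
  "series": [
    [0, 0, 0, 0, 120],
    [0, 0, 0, 0, 80],
    [0, 0, 0, 0, 50],
    [0, 0, 0, 0, 50],
    [0, 0, 0, 0, 50],
    [0, 0, 10, 0, 50],
    [0, 0, 35, 0, 50],
    [0, 0, 70, 0, 50],
    [0, 0, 110, 0, 50],
    [0, 0, 150, 0, 50],
    [0, 0, 170, 0, 50],
    [-6, -30, 170, 0, 70]
  ]
}}

```text
t: 11.68
tool_pos: [0.5756, 0.3188, 0.2302]
ee_rot: [-0.0, 0.706, 0.709, 0.002]
wrist_force: [-0.1, -1.9, 0.2]
finger_gap: 0.0659
finger_force: 0.0
```

Request:
{"api": "arm_command", "payload": {
  "series": [
    [-8, -40, 0, 0, 90],
    [-16, -80, 0, 0, 90],
    [-24, -120, 0, 0, 90],
    [-32, -160, 0, 0, 90],
    [-40, -200, 0, 0, 90],
    [-48, -240, 0, 0, 90],
    [-54, -270, 0, 0, 90],
    [-56, -285.5, 0, 0, 90],
    [-56, -285.5, 0, 0, 90],
    [-56, -285.5, -30, 0, 90],
    [-56, -285.5, -50, 0, 90],
    [-56, -285.5, -50, 0, 90]
  ]
}}

```text
t: 13.18
tool_pos: [0.519, 0.0321, 0.1768]
ee_rot: [-0.002, 0.706, 0.708, -0.001]
wrist_force: [1.1, -1.1, 1.1]
finger_gap: 0.0564
finger_force: 0.0
```

```bash
python3 - <<'E'
from h import *
im,P,C=grab("side"); save("s2.png",im[130:340,120:350],3)
s=status.state(); print(s["tool_pos"],s["finger_gap"],s["wrist_force"])
E
```

```text
[0.51987925 0.0319973  0.17787718] 0.05650411957372059 [ 0.50237219 -0.2400265   0.09843128]
```

View pics/s2.png

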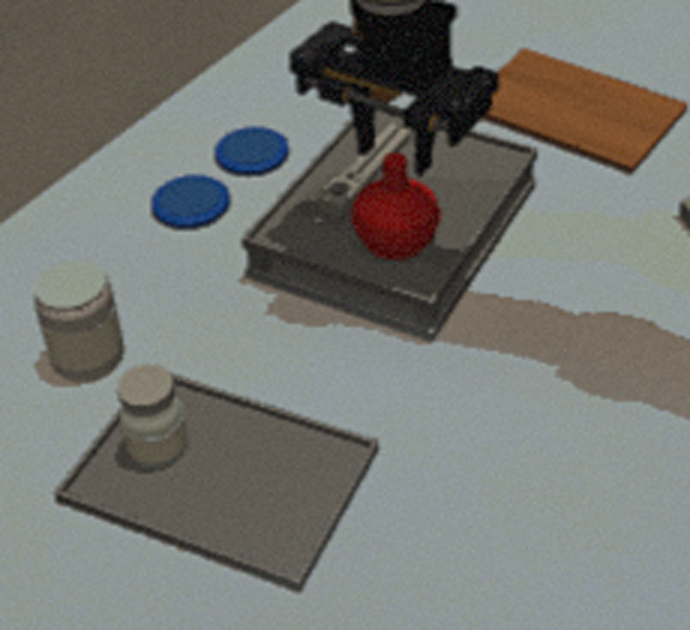

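The jar stands upright on the tray at (150,420), and the keeper's stem at (395,165) is between the fingers. I'll lower and grip.

Request:
{"api": "arm_command", "payload": {
  "series": [
    [0, 0, -15, 0, 90],
    [0, 0, -26, 0, 90],
    [0, 0, -31, 0, 90],
    [0, 0, -31, 0, 90],
    [0, 0, -31, 0, 130],
    [0, 0, -31, 0, 160],
    [0, 0, -31, 0, 200],
    [0, 0, -31, 0, 220],
    [0, 0, -31, 0, 220],
    [0, 0, -31, 0, 220],
    [0, 0, -31, 0, 220]
  ],
  "force": 10
}}

```text
t: 14.6
tool_pos: [0.5201, 0.0304, 0.1472]
ee_rot: [0.0, 0.707, 0.707, 0.0]
wrist_force: [-0.1, -1.0, 0.6]
finger_gap: 0.0255
finger_force: 10.0
```

Request:
{"api": "arm_command", "payload": {
  "series": [
    [0, 0, 10, 0, 220],
    [0, 0, 30, 0, 220],
    [0, 0, 50, 0, 220],
    [0, 0, 60, 0, 220],
    [-3, 15, 60, 0, 220],
    [-8, 45, 60, 0, 220],
    [-14, 80, 60, 0, 220],
    [-20, 115, 60, 0, 220],
    [-26, 150, 60, 0, 220],
    [-32, 185, 60, 0, 220],
    [-38, 220, 60, 0, 220],
    [-43, 250, 60, 0, 220]
  ]
}}

```text
t: 16.1
tool_pos: [0.4751, 0.2826, 0.2061]
ee_rot: [-0.001, 0.706, 0.708, -0.001]
wrist_force: [0.9, 0.4, -1.2]
finger_gap: 0.0255
finger_force: 10.0
```

Request:
{"api": "arm_command", "payload": {
  "series": [
    [-4, 25, 0, 0, 220],
    [-7, 42, 0, 0, 220],
    [-8, 48, 0, 0, 220],
    [-8, 48, -20, 0, 220],
    [-8, 48, -45, 0, 220],
    [-8, 48, -70, 0, 220],
    [-8, 48, -88, 0, 220],
    [-8, 48, -98, 0, 220],
    [-8, 48, -101, 0, 220],
    [-8, 48, -102, 0, 220],
    [-8, 48, -103, 0, 220],
    [-8, 48, -103, 0, 220]
  ]
}}

```text
t: 17.6
tool_pos: [0.4691, 0.3285, 0.1045]
ee_rot: [0.0, 0.707, 0.707, 0.0]
wrist_force: [0.5, -0.5, -1.4]
finger_gap: 0.0253
finger_force: 10.0
```

Request:
{"api": "arm_command", "payload": {
  "series": [
    [0, 0, -0.5, 0, 220],
    [0, 0, -1, 0, 220],
    [0, 0, -1.5, 0, 220],
    [0, 0, -1.5, 0, 220]
  ]
}}

```text
t: 18.1
tool_pos: [0.469, 0.3284, 0.1032]
ee_rot: [0.0, 0.707, 0.707, 0.0]
wrist_force: [-1.2, -2.6, 5.6]
finger_gap: 0.0255
finger_force: 10.1
```

Request:
{"api": "arm_command", "payload": {
  "series": [
    [0, 0, 0, 0, 180],
    [0, 0, 0, 0, 130],
    [0, 0, 0, 0, 90],
    [0, 0, 0, 0, 90],
    [0, 0, 0, 0, 90],
    [0, 0, 10, 0, 90],
    [0, 0, 35, 0, 90],
    [0, 0, 70, 0, 90],
    [0, 0, 100, 0, 90],
    [0, 0, 120, 0, 90],
    [0, 0, 120, 0, 90]
  ]
}}

```text
t: 19.48
tool_pos: [0.4696, 0.3292, 0.2247]
ee_rot: [0.0, 0.707, 0.707, 0.002]
wrist_force: [-0.4, 0.2, 0.2]
finger_gap: 0.0563
finger_force: 0.0
```

```bash
python3 - <<'E'
from h import *
im,P,C=grab("top"); s=status.state(); print(s["tool_pos"],s["finger_gap"])
ims,Ps,Cs=grab("side")
a=cv2.resize(im[120:220,90:310],None,fx=3.5,fy=3.5,interpolation=cv2.INTER_CUBIC); save("t3.png",a)
save("s3.png",ims[130:340,120:350],2.5)
def rep(n,m,z,C):
    K,R,t=C; v,u=np.nonzero(m); r=np.stack([(u-K[0,2])/K[0,0],(v-K[1,2])/K[1,1],u*0+1.],-1)@R; o=-R.T@t
    p=(o+r*((z-o[2])/r[:,2])[:,None])[:,:2].astype(np.float32); q=cv2.minAreaRect(p); d=p-p.mean(0); print(n,len(p),np.round(q[0],4),np.round(q[1],3),round(q[2],2),"pca",np.degrees(np.arctan2(*np.linalg.eigh(d.T@d)[1][::-1,1])).round(1),p[:,1].min(),p[:,1].max())
for n,Q,I,CC in(("top",P,im,C),("side",Ps,ims,Cs)):
    for z0 in(.0585,.06):
        h=(Q[...,0]>.575)&(Q[...,0]<.645)&(Q[...,1]>-.155)&(Q[...,1]<.06)&(Q[...,2]>z0)&(Q[...,2]<.085)
        c=cv2.connectedComponentsWithStats(h.astype(np.uint8)); i=1+np.argmax(c[2][1:,4]); rep(n+str(z0),c[1]==i,.067,CC)
E
```

```text
[0.46905944 0.32846657 0.22323759] 0.05635313819161616
top0.0585 519 [ 0.6051 -0.0469] [0.038 0.16 ] 0.35 pca 92.8 -0.1269047 0.033180192
top0.06 509 [ 0.6051 -0.0471] [0.036 0.16 ] 1.61 pca 92.8 -0.1269047 0.033180192
side0.0585 307 [ 0.6037 -0.0435] [0.036 0.169] 1.4 pca 92.0 -0.12793627 0.04100795
side0.06 293 [ 0.6037 -0.0445] [0.036 0.167] 1.4 pca 92.1 -0.12793627 0.038709264
```

View pics/t3.png

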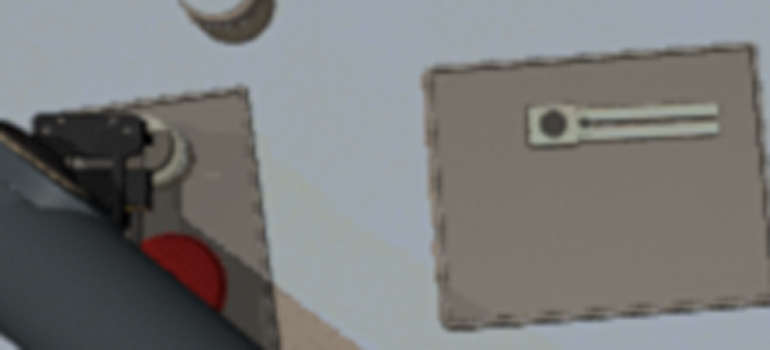

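View pics/s3.png

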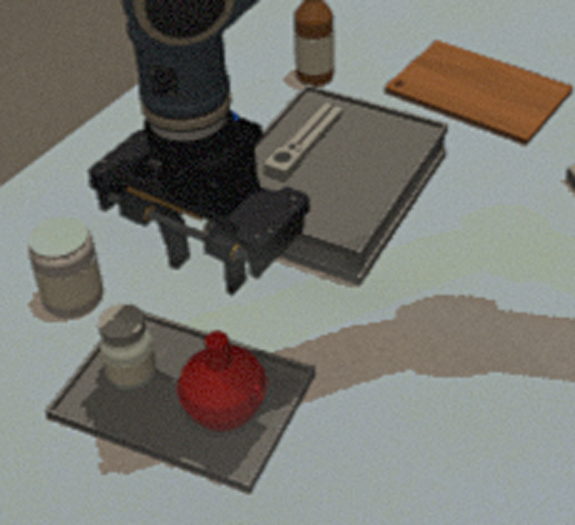

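The jar and keeper both stand upright on the tray at side crop (128,350) and (222,385). The press lies free at about (0.606, -0.047), with its head on the +y side.

Request:
{"api": "arm_command", "payload": {
  "series": [
    [10, -25, 0, 0, 90],
    [25, -65, 0, 0, 90],
    [40, -105, 0, 0.5, 90],
    [55, -145, 0, 1, 90],
    [70, -185, 0, 1, 90],
    [86, -225, 0, 1.5, 90],
    [101, -265, 0, 2, 90],
    [116, -305, 0, 2, 90],
    [130, -340, 0, 2, 90],
    [137, -360.5, 0, 2, 90],
    [137, -360.5, -30, 2, 90],
    [137, -360.5, -60, 2, 90]
  ]
}}

```text
t: 21.08
tool_pos: [0.6056, -0.0316, 0.1614]
ee_rot: [-0.0, 0.694, 0.72, 0.0]
wrist_force: [0.4, -0.3, -0.7]
finger_gap: 0.0564
finger_force: 0.0
```

Request:
{"api": "arm_command", "payload": {
  "series": [
    [0, 0, -30, 0, 90],
    [0, 0, -55, 0, 90],
    [0, 0, -75, 0, 90],
    [0, 0, -84, 0, 90],
    [0, 0, -88.5, 0, 90],
    [0, 0, -88.5, 0, 90]
  ]
}}

```text
t: 21.82
tool_pos: [0.6062, -0.032, 0.0744]
ee_rot: [0.0, 0.695, 0.719, 0.0]
wrist_force: [0.8, -0.1, 0.3]
finger_gap: 0.0565
finger_force: 0.0
```

Request:
{"api": "arm_command", "payload": {
  "series": [
    [0, 0, 0, 0, 120],
    [0, 0, 0, 0, 150],
    [0, 0, 0, 0, 180],
    [0, 0, 0, 0, 220],
    [0, 0, 0, 0, 220],
    [0, 0, 0, 0, 220],
    [0, 0, 0, 0, 220],
    [0, 0, 0, 0, 220]
  ],
  "force": 30
}}

```text
t: 22.82
tool_pos: [0.606, -0.0322, 0.0743]
ee_rot: [0.0, 0.695, 0.719, 0.0]
wrist_force: [-1.2, -0.4, 3.7]
finger_gap: 0.0275
finger_force: 29.9
```

Request:
{"api": "arm_command", "payload": {
  "series": [
    [0, 0, 8, 0, 220],
    [0, 0, 25, 0, 220],
    [0, 0, 50, 0, 220],
    [0, 0, 75, 0, 220],
    [0, 0, 90, 0, 220],
    [-15, -5, 90, -3, 220],
    [-35, -20, 90, -10, 220],
    [-55, -45, 90, -19, 220],
    [-70, -75, 90, -28, 220],
    [-80, -105, 90, -38, 220],
    [-90, -135, 90, -48, 220],
    [-95, -165, 90, -58, 220]
  ]
}}

```text
t: 24.32
tool_pos: [0.5082, -0.1981, 0.163]
ee_rot: [-0.001, 0.957, 0.289, -0.001]
wrist_force: [0.6, -0.4, -1.8]
finger_gap: 0.028
finger_force: 29.9
```

Request:
{"api": "arm_command", "payload": {
  "series": [
    [-2, -30, 0, -9, 220],
    [-4, -60, 0, -18, 220],
    [-6, -90, 0, -26, 220],
    [-7, -115, 0, -32, 220],
    [-8, -135, 0, -36, 220],
    [-8.5, -145, 0, -36.9, 220],
    [-8.5, -145, 0, -36.9, 220],
    [-8.5, -145, -30, -36.9, 220],
    [-8.5, -145, -60, -36.9, 220],
    [-8.5, -145, -90, -36.9, 220],
    [-8.5, -145, -110, -36.9, 220],
    [-8.5, -145, -110, -36.9, 220]
  ]
}}

```text
t: 25.82
tool_pos: [0.5016, -0.34, 0.0525]
ee_rot: [-0.001, 1.0, -0.024, -0.002]
wrist_force: [0.1, 0.5, -2.0]
finger_gap: 0.0279
finger_force: 29.9
```

```bash
python3 - <<'E'
from h import *
s=status.state(); print(s["tool_pos"],s["ee_rot"],s["finger_gap"],s["wrist_force"])
ims,Ps,Cs=grab("side"); save("s4.png",ims[110:240,200:400],3.5)
E
```

```text
[ 0.50164867 -0.34002277  0.05250035] [-0.00143633  0.99970604 -0.02414845 -0.00162055] 0.02790054540182955 [ 0.12205401  0.47395892 -1.96931349]
```

View pics/s4.png

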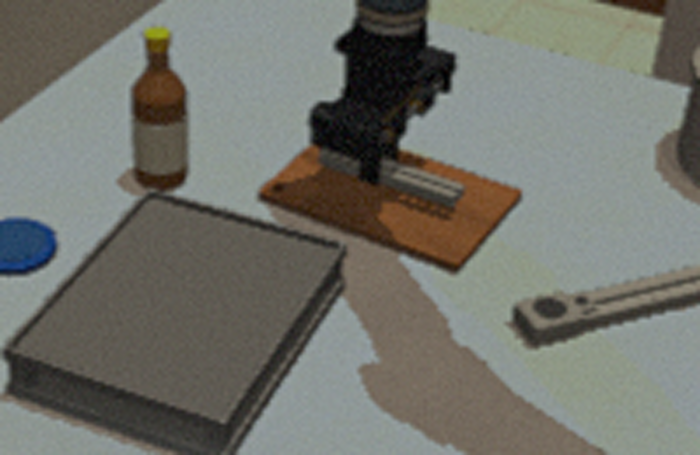

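The press is held level over the board (360–460, 160–190 in the crop), so I'll set it down.

Request:
{"api": "arm_command", "payload": {
  "series": [
    [0, 0, -6, 0, 220],
    [0, 0, -11, 0, 220],
    [0, 0, -14, 0, 220],
    [0, 0, -15, 0, 220],
    [0, 0, -15.5, 0, 220],
    [0, 0, -16, 0, 220],
    [0, 0, -16, 0, 220]
  ]
}}

```text
t: 26.75
tool_pos: [0.5025, -0.3422, 0.0383]
ee_rot: [0.0, 1.0, -0.025, 0.0]
wrist_force: [0.2, -0.3, -0.5]
finger_gap: 0.0277
finger_force: 29.9
```

Request:
{"api": "arm_command", "payload": {
  "series": [
    [0, 0, -0.4, 0, 220],
    [0, 0, -0.8, 0, 220],
    [0, 0, -0.8, 0, 220]
  ]
}}

```text
t: 27.12
tool_pos: [0.5025, -0.3422, 0.0383]
ee_rot: [0.0, 1.0, -0.025, 0.0]
wrist_force: [-2.6, 1.3, 5.6]
finger_gap: 0.0275
finger_force: 29.9
```

Request:
{"api": "arm_command", "payload": {
  "series": [
    [0, 0, 0, 0, 190],
    [0, 0, 0, 0, 160],
    [0, 0, 0, 0, 120],
    [0, 0, 0, 0, 120],
    [0, 0, 0, 0, 120],
    [0, 0, 10, 0, 120],
    [0, 0, 40, 0, 120],
    [0, 0, 80, 0, 120],
    [0, 0, 130, 0, 120],
    [0, 0, 170, 0, 120],
    [0, 0, 185, 0, 120],
    [0, 20, 185, 6, 120]
  ]
}}

```text
t: 28.62
tool_pos: [0.5023, -0.3238, 0.2236]
ee_rot: [0.001, 1.0, 0.027, 0.001]
wrist_force: [-0.4, 0.6, -0.3]
finger_gap: 0.046
finger_force: 0.0
```

Request:
{"api": "arm_command", "payload": {
  "series": [
    [0, 40, 0, 10, 90],
    [0, 80, 0, 20, 90],
    [0, 120, 0, 30, 90],
    [0, 160, 0, 40, 90],
    [0, 200, 0, 50, 90],
    [0, 240, 0, 59, 90],
    [0, 280, 0, 68, 90],
    [0, 320, 0, 77, 90],
    [0, 360, 0, 86.9, 90],
    [0, 360, 0, 86.9, 90]
  ]
}}

```text
t: 29.88
tool_pos: [0.5015, 0.0414, 0.2218]
ee_rot: [-0.001, 0.705, 0.71, 0.0]
wrist_force: [0.0, 0.1, -0.2]
finger_gap: 0.0562
finger_force: 0.0
```

```bash
python3 - <<'E'
from h import *
s=status.state(); print(s["tool_pos"],s["ee_rot"],s["finger_gap"])
im,P,C=grab("top"); save("t5.png",im[110:270,90:420],2.4)
def rep(n,m,z):
    K,R,t=C; v,u=np.nonzero(m); r=np.stack([(u-K[0,2])/K[0,0],(v-K[1,2])/K[1,1],u*0+1.],-1)@R; o=-R.T@t
    p=(o+r*((z-o[2])/r[:,2])[:,None])[:,:2].astype(np.float32); q=cv2.minAreaRect(p); d=p-p.mean(0); w=np.linalg.eigh(d.T@d)[1][:,1]; print(n,len(p),np.round(q[0],4),np.round(q[1],3),round(q[2],2),"pca",np.degrees(np.arctan2(w[1],w[0])).round(1))
rgb=im.astype(int); w=np.zeros(im.shape[:2],bool); w[140:260,320:410]=1
big=lambda m:(lambda c:c[1]==1+np.argmax(c[2][1:,4]))(cv2.connectedComponentsWithStats(m.astype(np.uint8)))
b=big(w&(rgb[...,0]-rgb[...,2]>35)); cs=cv2.findContours(b.astype(np.uint8),cv2.RETR_EXTERNAL,cv2.CHAIN_APPROX_NONE)[0]
f=cv2.drawContours(np.zeros(b.shape,np.uint8),cs,-1,1,-1)>0; rep("board",f,.014)
f=cv2.erode(f.astype(np.uint8),np.ones((7,7)))>0
rep("press col",big(f&(rgb[...,0]-rgb[...,2]<=25)),.031); rep("press z",big(f&(P[...,2]>.022)),.031)
E
```

```text
[0.50152338 0.04140509 0.2218422 ] [-9.62206054e-04  7.04649498e-01  7.09554881e-01  1.74944232e-04] 0.05621583369435383
board 4133 [ 0.4876 -0.3415] [0.158 0.237] 87.11 pca 177.1
press col 534 [ 0.4891 -0.3422] [0.033 0.156] 88.66 pca 177.3
press z 521 [ 0.4878 -0.3405] [0.036 0.159] 88.51 pca 177.3
```

View pics/t5.png

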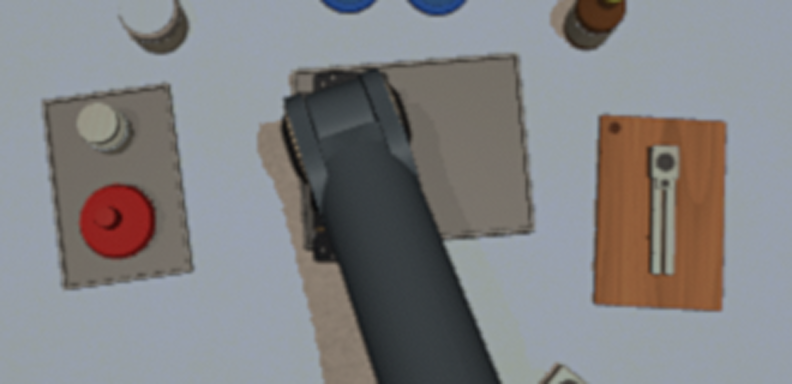

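The press lies centred on the board, within 2 mm and 0.5° of its axis, and the jar and keeper are upright on the tray. The keeper goes back next.

Request:
{"api": "arm_command", "payload": {
  "series": [
    [-4, 30, 0, 0, 90],
    [-8, 70, 0, 0, 90],
    [-13, 110, 0, 0, 90],
    [-17, 150, 0, 0, 90],
    [-22, 190, 0, 0, 90],
    [-27, 230, 0, 0, 90],
    [-31, 265, 0, 0, 90],
    [-33, 285, 0, 0, 90],
    [-33.5, 290.5, 0, 0, 90],
    [-33.5, 290.5, 0, 0, 90],
    [-33.5, 290.5, -30, 0, 90],
    [-33.5, 290.5, -60, 0, 90]
  ]
}}

```text
t: 31.42
tool_pos: [0.47, 0.3263, 0.1618]
ee_rot: [0.001, 0.708, 0.706, 0.0]
wrist_force: [-0.5, -0.5, 0.9]
finger_gap: 0.0565
finger_force: 0.0
```

Request:
{"api": "arm_command", "payload": {
  "series": [
    [0, 0, -25, 0, 90],
    [0, 0, -45, 0, 90],
    [0, 0, -55, 0, 90],
    [0, 0, -59, 0, 90],
    [0, 0, -59, 0, 90],
    [0, 0, -59, 0, 130],
    [0, 0, -59, 0, 160],
    [0, 0, -59, 0, 200],
    [0, 0, -59, 0, 220],
    [0, 0, -59, 0, 220],
    [0, 0, -59, 0, 220],
    [0, 0, -59, 0, 220]
  ],
  "force": 10
}}

```text
t: 32.92
tool_pos: [0.469, 0.3284, 0.1034]
ee_rot: [0.0, 0.707, 0.707, 0.0]
wrist_force: [-0.2, 0.0, 1.5]
finger_gap: 0.0257
finger_force: 10.0
```

Request:
{"api": "arm_command", "payload": {
  "series": [
    [0, 0, 10, 0, 220],
    [0, 0, 30, 0, 220],
    [0, 0, 55, 0, 220],
    [0, 0, 80, 0, 220],
    [0, 0, 100, 0, 220],
    [2, -12, 105, 0, 220],
    [7, -42, 105, 0, 220],
    [13, -77, 105, 0, 220],
    [19, -112, 105, 0, 220],
    [25, -147, 105, 0, 220],
    [31, -182, 105, 0, 220],
    [37, -217, 105, 0, 220]
  ]
}}

```text
t: 34.42
tool_pos: [0.5055, 0.109, 0.2081]
ee_rot: [0.0, 0.707, 0.707, -0.001]
wrist_force: [-0.1, -0.4, -0.4]
finger_gap: 0.0249
finger_force: 10.0
```

Request:
{"api": "arm_command", "payload": {
  "series": [
    [5, -30, 0, 0, 220],
    [9, -55, 0, 0, 220],
    [12, -72, 0, 0, 220],
    [14, -81, 0, 0, 220],
    [14, -81, 0, 0, 220],
    [14, -81, -20, 0, 220],
    [14, -81, -40, 0, 220],
    [14, -81, -52, 0, 220],
    [14, -81, -57, 0, 220],
    [14, -81, -59, 0, 220],
    [14, -81, -60, 0, 220],
    [14, -81, -60, 0, 220]
  ]
}}

```text
t: 35.92
tool_pos: [0.5202, 0.0304, 0.1487]
ee_rot: [0.0, 0.707, 0.707, 0.0]
wrist_force: [-0.3, 0.2, -1.2]
finger_gap: 0.0254
finger_force: 10.0
```

Request:
{"api": "arm_command", "payload": {
  "series": [
    [0, 0, -0.5, 0, 220],
    [0, 0, -1, 0, 220],
    [0, 0, -1.5, 0, 220],
    [0, 0, -1.5, 0, 220]
  ]
}}

```text
t: 36.42
tool_pos: [0.5201, 0.0304, 0.1473]
ee_rot: [0.0, 0.707, 0.707, 0.0]
wrist_force: [-2.5, 0.3, 4.9]
finger_gap: 0.026
finger_force: 10.1
```

Request:
{"api": "arm_command", "payload": {
  "series": [
    [0, 0, 0, 0, 180],
    [0, 0, 0, 0, 130],
    [0, 0, 0, 0, 90],
    [0, 0, 0, 0, 90],
    [0, 0, 0, 0, 90],
    [0, 0, 10, 0, 90],
    [0, 0, 35, 0, 90],
    [0, 0, 65, 0, 70],
    [0, 0, 80, 0, 50],
    [5, 25, 80, 0, 50],
    [12, 60, 80, 0, 50],
    [20, 100, 80, 0, 50]
  ]
}}

```text
t: 37.92
tool_pos: [0.5401, 0.1305, 0.2268]
ee_rot: [0.0, 0.708, 0.707, -0.0]
wrist_force: [0.7, 0.8, 0.0]
finger_gap: 0.0697
finger_force: 0.0
```

Request:
{"api": "arm_command", "payload": {
  "series": [
    [8, 40, 0, 0, 50],
    [16, 80, 0, 0, 50],
    [24, 120, 0, 0, 50],
    [31, 160, 0, 0, 50],
    [37, 190, 0, 0, 50],
    [41, 210, 0, 0, 50],
    [42, 215.5, 0, 0, 50],
    [42, 215.5, 0, 0, 50],
    [42, 215.5, -30, 0, 50],
    [42, 215.5, -60, 0, 50],
    [42, 215.5, -90, 0, 50],
    [42, 215.5, -110, 0, 50]
  ]
}}

```text
t: 39.42
tool_pos: [0.582, 0.3436, 0.1154]
ee_rot: [0.0, 0.708, 0.706, -0.001]
wrist_force: [0.3, 1.1, 0.2]
finger_gap: 0.0698
finger_force: 0.0
```

Request:
{"api": "arm_command", "payload": {
  "series": [
    [0, 0, -25, 0, 50],
    [0, 0, -45, 0, 50],
    [0, 0, -55, 0, 50],
    [0, 0, -57.5, 0, 50],
    [0, 0, -57.5, 0, 50],
    [0, 0, -57.5, 0, 80],
    [0, 0, -57.5, 0, 120],
    [0, 0, -57.5, 0, 160],
    [0, 0, -57.5, 0, 160],
    [0, 0, -57.5, 0, 160],
    [0, 0, -57.5, 0, 160],
    [0, 0, -57.5, 0, 160]
  ],
  "force": 15
}}

```text
t: 40.92
tool_pos: [0.5821, 0.346, 0.0597]
ee_rot: [0.0, 0.707, 0.707, 0.0]
wrist_force: [-0.7, -1.6, 5.5]
finger_gap: 0.0531
finger_force: 15.0
```

Request:
{"api": "arm_command", "payload": {
  "series": [
    [0, 0, 10, 0, 160],
    [0, 0, 30, 0, 160],
    [0, 0, 60, 0, 160],
    [0, 0, 90, 0, 160],
    [0, 0, 120, 0, 160],
    [0, 0, 150, 0, 160],
    [0, 0, 170, 0, 160],
    [0, 0, 178, 0, 160],
    [-2, -15, 178, 0, 160],
    [-5, -45, 178, 0, 160],
    [-9, -80, 178, 0, 160],
    [-13, -115, 178, 0, 160]
  ]
}}

```text
t: 42.42
tool_pos: [0.568, 0.228, 0.2355]
ee_rot: [-0.0, 0.707, 0.707, -0.002]
wrist_force: [-0.3, 0.1, -2.0]
finger_gap: 0.0532
finger_force: 15.0
```

Request:
{"api": "arm_command", "payload": {
  "series": [
    [-4, -35, 0, 0, 160],
    [-8, -70, 0, 0, 160],
    [-12, -105, 0, 0, 160],
    [-16, -140, 0, 0, 160],
    [-20, -175, 0, 0, 160],
    [-24, -210, 0, 0, 160],
    [-28, -245, 0, 0, 160],
    [-32, -275, 0, 0, 160],
    [-35, -300, 0, 0, 160],
    [-36, -313, 0, 0, 160],
    [-36, -313, 0, 0, 160],
    [-36, -313, 0, 0, 160]
  ]
}}

```text
t: 43.92
tool_pos: [0.5328, -0.0809, 0.2371]
ee_rot: [-0.0, 0.706, 0.708, 0.0]
wrist_force: [0.1, 0.6, -1.4]
finger_gap: 0.053
finger_force: 15.0
```

Request:
{"api": "arm_command", "payload": {
  "series": [
    [0, 0, -25, 0, 160],
    [0, 0, -50, 0, 160],
    [0, 0, -75, 0, 160],
    [0, 0, -100, 0, 160],
    [0, 0, -118, 0, 160],
    [0, 0, -128, 0, 160],
    [0, 0, -131, 0, 160],
    [0, 0, -132.5, 0, 160],
    [0, 0, -133.5, 0, 160],
    [0, 0, -133.5, 0, 160]
  ]
}}

```text
t: 45.18
tool_pos: [0.5332, -0.0823, 0.1042]
ee_rot: [0.0, 0.707, 0.707, 0.0]
wrist_force: [0.6, -0.1, -1.2]
finger_gap: 0.0531
finger_force: 15.0
```

Request:
{"api": "arm_command", "payload": {
  "series": [
    [0, 0, -0.5, 0, 160],
    [0, 0, -1, 0, 160],
    [0, 0, -1, 0, 160]
  ]
}}

```text
t: 45.55
tool_pos: [0.5332, -0.0822, 0.1037]
ee_rot: [0.0, 0.707, 0.707, -0.0]
wrist_force: [-2.3, -0.9, 6.2]
finger_gap: 0.0531
finger_force: 15.0
```

Contact made. I'll release, rise and back off to check.

Request:
{"api": "arm_command", "payload": {
  "series": [
    [0, 0, 0, 0, 120],
    [0, 0, 0, 0, 80],
    [0, 0, 0, 0, 50],
    [0, 0, 0, 0, 50],
    [0, 0, 0, 0, 50],
    [0, 0, 10, 0, 50],
    [0, 0, 35, 0, 50],
    [0, 0, 70, 0, 50],
    [0, 0, 110, 0, 50],
    [0, 0, 150, 0, 50],
    [0, 0, 165, 0, 50],
    [0, 0, 165, 0, 50]
  ]
}}

```text
t: 47.05
tool_pos: [0.5332, -0.0821, 0.2685]
ee_rot: [0.001, 0.707, 0.707, 0.0]
wrist_force: [0.6, -0.0, -0.4]
finger_gap: 0.07
finger_force: 0.0
```

Request:
{"api": "arm_command", "payload": {
  "series": [
    [0, 40, 0, 0, 50],
    [0, 80, 0, 0, 50],
    [0, 120, 0, 0, 50],
    [0, 160, 0, 0, 50],
    [0, 200, 0, 0, 50],
    [0, 240, 0, 0, 50],
    [0, 280, 0, 0, 50],
    [0, 320, 0, 0, 50],
    [0, 360, 0, 0, 50],
    [0, 400, 0, 0, 50],
    [0, 400, 0, 0, 50]
  ]
}}

```text
t: 48.42
tool_pos: [0.5305, 0.3212, 0.2655]
ee_rot: [-0.002, 0.705, 0.709, -0.001]
wrist_force: [-0.2, -0.5, -0.0]
finger_gap: 0.0699
finger_force: 0.0
```

```bash
python3 - <<'E'
from h import *
im,P,C=grab("top"); im0,P0,_=pickle.load(open("top0.pkl","rb"))
save("t6.png",im[80:280,80:420],2.3)
def box(P,x0,x1,y0,y1,z0,z1): return (P[...,0]>x0)&(P[...,0]<x1)&(P[...,1]>y0)&(P[...,1]<y1)&(P[...,2]>z0)&(P[...,2]<z1)
for n,Q in(("before",P0),("after",P)):
    for l,b in(("jar",(.45,.6,-.12,-.015,.125,.2)),("stem",(.45,.6,-.01,.1,.145,.2)),("lid_a",(.7,.85,-.12,0,.005,.03)),("lid_b",(.7,.85,0,.12,.005,.03)),("oil",(.65,.78,-.3,-.18,.1,.2))):
        p=Q[box(Q,*b)]; print(n,l,len(p),p.mean(0).round(4))
E
```

```text
before jar 240 [ 0.5328 -0.0824  0.1348]
before stem 63 [0.5208 0.0305 0.1545]
before lid_a 750 [ 0.7806 -0.0619  0.0117]
before lid_b 745 [0.783  0.0529 0.0119]
before oil 385 [ 0.7169 -0.2477  0.1371]
after jar 244 [ 0.5338 -0.0828  0.135 ]
after stem 65 [0.5207 0.031  0.1542]
after lid_a 764 [ 0.7814 -0.0614  0.0117]
after lid_b 737 [0.7828 0.0526 0.0119]
after oil 381 [ 0.717  -0.2477  0.1377]
```

View pics/t6.png

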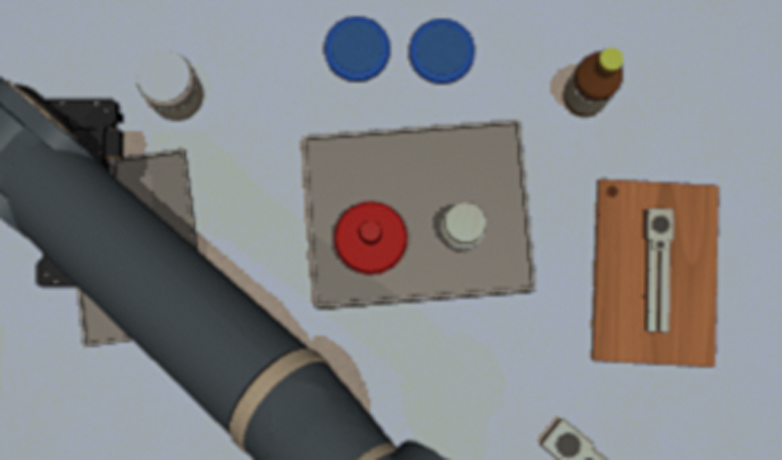

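The jar (462,225) and keeper (370,237) are back within 1 mm of where they started and upright. The press is centred on the board at (658,270), and the lids, can and bottle look undisturbed.

```bash
python3 -c "
from cell import job
print(job.finish_job())"
```

```text
the job is handed in; nothing more can be done
None
```

The job is handed in: the small press lies centred along the board (within about 2 mm), and the jar and keeper stand upright on the tiers within about 1 mm of where they started; the lids and oil bottle measured unmoved, and the can was checked only by eye.

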